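# Tip two solder reels from the tip cart into the tray

## Robot

A 6-joint arm with a two-finger parallel gripper is mounted at the origin on a cart in front of the work surface, level with it; the furniture and walls round the work are solid. World frame = base frame: x ahead of the robot, y to its left, z up, the work surface at z = 0. Lengths are in m, angles in rad, forces in N, time in s.
With the tool pointing down it reaches from about 0.35 to 0.975 m from the base axis. Payload 17.4 kg.
Tool frame: the origin (TCP) lies midway between the tips of the shut fingers; the grasp point (between the pads) lies 19 mm behind it; z points along the fingers, y is the line along which they close (so a half turn about z gives the same grasp; the last joint's range is limited). The gripper opens to 85 mm and grips with 20 to 120 N. Pads are 22 mm wide; open, the fingers measure 114 mm over their backs; the gripper's body (76 mm by 85 mm) begins 54 mm behind the grasp point. The pads swing forward as they close: fully open they stand 13 mm farther back than shut.
Start: joints at [1.236, 0.116, 1.442, -0, 1.584, -0.038], TCP at [0.197, 0.645, 0.231] pointing down, gripper open.
Joint ranges: [-2.83, 2.83], [-0.83, 2.19], [0.07, 2.5], [-1.14, 4.28], [0.01, 3], [-2.97, 2.97]. Speed limits (rad/s): [1.89, 1.89, 2.22, 3.14, 3.14, 3.14].

## Interface

Orientations are given as a rotation vector (axis times angle).
In Python, from rig import * gives the robot as it stands.
- The arm moves only by the tool carry_out, never from a script. Its argument "targets" is a list of rows, each an object of numbers: "tx", "ty", "tz": the shift along the tool's x, y, z scaled (see below); "ax", "ay", "az": the turn, a rotation vector about the tool's x, y, z scaled (see below). In form: [{"tx": .., "ty": .., "tz": .., "ax": .., "ay": .., "az": ..}, ...]. A call has 1 to 10 rows; each row is the pose to reach, as a shift and turn from the pose commanded when the call began, along the tool's axes at that moment, turning the shorter way round; what a row does not reach only later rows make up. The controller multiplies each number of a shift by 150 mm and each number of a turn by 180 degrees. A row lasts 1/10 s, in which the tool goes at most 50 mm and 8.59 degrees, less where a joint would pass 70% of its speed; a pose out of reach is approached as far as the arm can. A call with a number of a shift or a turn outside -1 to 1 is refused whole. A call with a gripper value outside its range is refused whole. "claw" is the finger opening in mm, from 0 to 85.4, set as the call begins (left out, the last holds). The fingers move at their own pace and stop on an object; the grip force is fixed at half the most. Time passes only in rows, so rows that repeat a pose let the fingers close. It gives the time, the measured TCP pose, the force, the opening and the grip force at its end, in the units of the state.
- get_obs(): the state, without advancing time (a new reading comes with each control period).
- snapshot(name): name is "scene" or "top" or "wrist"; returns (picture, depth): 480x640x3 uint8, red, green, blue; 480x640 float32, m along the optical axis (not along the pixel's ray), 0 where there is no reading.
- calibration(name): a dict with "fx", "fy", "cx", "cy" (pixels), "R" (3x3) and "t" (3): a world point X has camera coordinates R X + t. Camera axes: x right, y down, z forward; pixel columns grow to the right and rows downward; lengths in m; the calibration is good to about 2 mm. A picture is of the moment at which its call begins: read the wrist's pose just before it. calibration takes no time and is no camera call; for the wrist camera it gives the pose at the moment of the call.
- hand_in(): hands the job in; it is judged then, once.
The state is a dict: "time": time; "joints": joint angles; "joint_vel": joint speeds; "effort": joint torques, N m; "eef_pos": TCP position; "tcp_rot": TCP orientation; "force": force on the tool from outside, world axes, zero at the start; "wrist_torque": the same for the moment, N m; "grip_width": finger opening in m; "grip_force": force on a finger pad.
Only numpy, scipy, OpenCV 4.12 (cv2) and the standard library are available. Lean on these libraries where they do the work, as an engineer would, in place of code of your own. Each camera call takes 0.05 s, during which the arm holds its last target. There are 200 camera calls.

## Task

Put exactly two of the three solder reels into the bed of the little tip cart, either two, and leave the third standing where it is. Then lift the cart's handle so that the bed tips forward over its wheels and both reels slide out into the tray in front of it. Lower the bed gently all the way back onto its feet, without letting it drop, and let go; leave the tape roll and the card box alone.

Things in the scene. Friction and masses are not known exactly. Their poses are not given: they have to be found in the camera images.
- reel_a_mid (a point): half-used reel of solder wire standing on its flange: upright cylinder 58 mm in diameter, 48 mm tall (a thin wire end sticks out a little), 0.2 kg; the three reels are alike. This point is its centre, 24 mm above its underside; z is the reel's own axis.
- reel_b_mid (a point): half-used reel of solder wire standing on its flange: upright cylinder 58 mm in diameter, 48 mm tall (a thin wire end sticks out a little), 0.2 kg; the three reels are alike. This point is its centre, 24 mm above its underside; z is the reel's own axis.
- reel_c_mid (a point): half-used reel of solder wire standing on its flange: upright cylinder 58 mm in diameter, 48 mm tall (a thin wire end sticks out a little), 0.2 kg; the three reels are alike. This point is its centre, 24 mm above its underside; z is the reel's own axis.
- reel_a: the loose reel whose centre is reel_a_mid; this origin lies on its underside, 10 mm beside its axis
- reel_b: the loose reel whose centre is reel_b_mid; this origin lies on its underside, 10 mm beside its axis
- reel_c: the loose reel whose centre is reel_c_mid; this origin lies on its underside, 10 mm beside its axis
- bed_floor (a point): centre of the tip cart's grey sheet-metal bed, on its floor; level at rest, 89 mm above the bench. x points to the open front lip, away from the handle; y left, z up. Inside 110 mm long (x) and 150 mm wide (y); side and rear walls 3 mm thick, 15 mm high. Two standing reels fit side by side, e.g. 37 mm left and right of here; fingers closing along x clear the neighbour.
- bed_handle (a point): middle of the cart's handle, a round cross bar with a rubber grip, 15 mm thick, along the cart's y axis, 74 mm clear between two side arms; moves with the bed. At rest 110 mm above the bench, 77 mm behind the bed's rear wall. Being round, it can turn between the fingers while the bed tips. Axes as bed_floor.
- bed_axle (a point): middle of the wheel axle on which the bed tips, 45 mm above the bench, along the cart's y axis. The wheels stand in chocks screwed to the bench, so the cart does not roll. At rest the bed's front lip is 44 mm straight above the axle, the handle 190 mm behind it and 65 mm higher. Axes as bed_floor, but they do not turn with the bed.
- bed (a joint): tipping angle of the bed: 0 at rest on its rear feet, grows as the handle is lifted, stop at 1.35 rad (77 degrees). The empty bed weighs 0.7 kg and turns with a little drag; from small angles it falls back if let go, well tipped it may stay over. Reels have slid out for certain at 1.3 rad.
- tray: open aluminium tray fixed in front of the cart, 140 (x) x 176 (y) mm outside, walls 3 mm thick, on a foot: floor 24 mm above the bench, rim 78 mm, only 48 mm on the side next to the cart. Origin on the bench under its foot, about 69 mm ahead of the axle; the tray's middle lies 55 mm further along x, away from the cart; z up.
- tape: bystander: loose roll of tape lying flat, 90 mm wide, 48 mm high; origin at the centre of its underside. Keep clear also of the fixed furniture: a drawer cabinet 206 mm tall right of the cart (x 0.49 to 0.81 m, y -0.32 to -0.12 m, one low drawer open to y -0.09 m) and a clamp fixture 113 mm tall left of it (y above 0.13 m)
- wipes: bystander: loose open card box, 111 x 154 x 72 mm high; origin under its centre
Mind the look-alikes: they are no part of the job. What is shaped like the reel_b but yellow is not meant. What is shaped like the reel_a but red is not meant.

How it is judged:
On the way, in this order (a step that is already met when the one before it is completed fails the run):
1. two reels lie in the bed, let go, the bed resting on its feet (value of joint bed below 0.05 rad and ((x of reel_a_mid in the frame of bed_floor between -0.06 and 0.06 m and y of reel_a_mid in the frame of bed_floor between -0.078 and 0.078 m and z of reel_a_mid in the frame of bed_floor between 0.01 and 0.06 m and x of reel_b_mid in the frame of bed_floor between -0.06 and 0.06 m and y of reel_b_mid in the frame of bed_floor between -0.078 and 0.078 m and z of reel_b_mid in the frame of bed_floor between 0.01 and 0.06 m and contact force between each of reel_a, reel_b and the fingers below 0.1 N) or (x of reel_a_mid in the frame of bed_floor between -0.06 and 0.06 m and y of reel_a_mid in the frame of bed_floor between -0.078 and 0.078 m and z of reel_a_mid in the frame of bed_floor between 0.01 and 0.06 m and x of reel_c_mid in the frame of bed_floor between -0.06 and 0.06 m and y of reel_c_mid in the frame of bed_floor between -0.078 and 0.078 m and z of reel_c_mid in the frame of bed_floor between 0.01 and 0.06 m and contact force between each of reel_a, reel_c and the fingers below 0.1 N) or (x of reel_b_mid in the frame of bed_floor between -0.06 and 0.06 m and y of reel_b_mid in the frame of bed_floor between -0.078 and 0.078 m and z of reel_b_mid in the frame of bed_floor between 0.01 and 0.06 m and x of reel_c_mid in the frame of bed_floor between -0.06 and 0.06 m and y of reel_c_mid in the frame of bed_floor between -0.078 and 0.078 m and z of reel_c_mid in the frame of bed_floor between 0.01 and 0.06 m and contact force between each of reel_b, reel_c and the fingers below 0.1 N))), for 0.2 s.
2. the handle is lifted (bed past 0.15 rad) with both reels still in the bed (value of joint bed above 0.15 rad and ((x of reel_a_mid in the frame of bed_floor between -0.06 and 0.06 m and y of reel_a_mid in the frame of bed_floor between -0.078 and 0.078 m and z of reel_a_mid in the frame of bed_floor between 0.01 and 0.06 m and x of reel_b_mid in the frame of bed_floor between -0.06 and 0.06 m and y of reel_b_mid in the frame of bed_floor between -0.078 and 0.078 m and z of reel_b_mid in the frame of bed_floor between 0.01 and 0.06 m) or (x of reel_a_mid in the frame of bed_floor between -0.06 and 0.06 m and y of reel_a_mid in the frame of bed_floor between -0.078 and 0.078 m and z of reel_a_mid in the frame of bed_floor between 0.01 and 0.06 m and x of reel_c_mid in the frame of bed_floor between -0.06 and 0.06 m and y of reel_c_mid in the frame of bed_floor between -0.078 and 0.078 m and z of reel_c_mid in the frame of bed_floor between 0.01 and 0.06 m) or (x of reel_b_mid in the frame of bed_floor between -0.06 and 0.06 m and y of reel_b_mid in the frame of bed_floor between -0.078 and 0.078 m and z of reel_b_mid in the frame of bed_floor between 0.01 and 0.06 m and x of reel_c_mid in the frame of bed_floor between -0.06 and 0.06 m and y of reel_c_mid in the frame of bed_floor between -0.078 and 0.078 m and z of reel_c_mid in the frame of bed_floor between 0.01 and 0.06 m))).
3. with the bed still tipped (past 0.5 rad) both reels have gone into the tray (value of joint bed above 0.5 rad and ((x of reel_a_mid in the frame of tray between -0.015 and 0.125 m and y of reel_a_mid in the frame of tray between -0.088 and 0.088 m and z of reel_a_mid in the frame of tray between 0.02 and 0.115 m and x of reel_b_mid in the frame of tray between -0.015 and 0.125 m and y of reel_b_mid in the frame of tray between -0.088 and 0.088 m and z of reel_b_mid in the frame of tray between 0.02 and 0.115 m) or (x of reel_a_mid in the frame of tray between -0.015 and 0.125 m and y of reel_a_mid in the frame of tray between -0.088 and 0.088 m and z of reel_a_mid in the frame of tray between 0.02 and 0.115 m and x of reel_c_mid in the frame of tray between -0.015 and 0.125 m and y of reel_c_mid in the frame of tray between -0.088 and 0.088 m and z of reel_c_mid in the frame of tray between 0.02 and 0.115 m) or (x of reel_b_mid in the frame of tray between -0.015 and 0.125 m and y of reel_b_mid in the frame of tray between -0.088 and 0.088 m and z of reel_b_mid in the frame of tray between 0.02 and 0.115 m and x of reel_c_mid in the frame of tray between -0.015 and 0.125 m and y of reel_c_mid in the frame of tray between -0.088 and 0.088 m and z of reel_c_mid in the frame of tray between 0.02 and 0.115 m))), for 0.1 s.
At the end, for the whole second after the job is handed in: Two reels lie at rest inside the tray's walls (centres within its 140 x 176 mm outline, less than 115 mm above the bench, slower than 0.05 m/s), the third stands upright within 30 mm of its starting place, and the bed is back on its feet (tipping angle under 0.03 rad) (value of joint bed below 0.03 rad and ((x of reel_a_mid in the frame of tray between -0.015 and 0.125 m and y of reel_a_mid in the frame of tray between -0.088 and 0.088 m and z of reel_a_mid in the frame of tray between 0.02 and 0.115 m and x of reel_b_mid in the frame of tray between -0.015 and 0.125 m and y of reel_b_mid in the frame of tray between -0.088 and 0.088 m and z of reel_b_mid in the frame of tray between 0.02 and 0.115 m and linear speed of each of reel_a, reel_b below 0.05 m/s and distance of reel_c_mid from where it was at the start of the episode below 0.03 m and angle between reel_c_mid's own z axis and vertical below 0.2 rad) or (x of reel_a_mid in the frame of tray between -0.015 and 0.125 m and y of reel_a_mid in the frame of tray between -0.088 and 0.088 m and z of reel_a_mid in the frame of tray between 0.02 and 0.115 m and x of reel_c_mid in the frame of tray between -0.015 and 0.125 m and y of reel_c_mid in the frame of tray between -0.088 and 0.088 m and z of reel_c_mid in the frame of tray between 0.02 and 0.115 m and linear speed of each of reel_a, reel_c below 0.05 m/s and distance of reel_b_mid from where it was at the start of the episode below 0.03 m and angle between reel_b_mid's own z axis and vertical below 0.2 rad) or (x of reel_b_mid in the frame of tray between -0.015 and 0.125 m and y of reel_b_mid in the frame of tray between -0.088 and 0.088 m and z of reel_b_mid in the frame of tray between 0.02 and 0.115 m and x of reel_c_mid in the frame of tray between -0.015 and 0.125 m and y of reel_c_mid in the frame of tray between -0.088 and 0.088 m and z of reel_c_mid in the frame of tray between 0.02 and 0.115 m and linear speed of each of reel_b, reel_c below 0.05 m/s and distance of reel_a_mid from where it was at the start of the episode below 0.03 m and angle between reel_a_mid's own z axis and vertical below 0.2 rad))); the robot touches nothing.
It fails at once if the bed is let fall: it swings back faster than 2.2 rad/s (velocity of joint bed below -2.2 rad/s).
It fails at once if the tape roll or the card box is shifted by more than 30 mm (distance of any of tape, wipes from where it was at the start of the episode above 0.03 m).
It also fails if it takes over 69 s, if anything falls off the work surface, if the arm or the gripper's body presses on something with over 40 N, if the wrist force passes 120 N, or if a joint passes its speed limit or range.

## Working session

There is one attempt and no reset: what is moved stays moved. The work goes in short steps, Python scripts to look and compute and a tool call to move; the robot and the scene stay as the last step left them, time stands still between calls to the robot, and variables do not carry over. Pictures are saved under pics/ and viewed, at most 10 in all, crops included, and the job is handed in when it is done.

Besides the shell and the picture viewer there is one more tool, called as name([rows], argument=value, ...), one row to a line, values as JSON. carry_out: Moves the arm, as the interface text tells. Shifts and turns lie within -1 to 1; 1 stands for 150 mm of shift or 180 degrees of turn. Its arguments: {"type":"object","properties":{"targets":{"type":"array"},"claw":{"type":"number"}},"required":["targets"]}

```bash
ls; mkdir -p pics; cat > h.py <<'E'
from rig import *
import numpy as np, cv2
from scipy.spatial.transform import Rotation as Ro
def save(n,f,up=1,crop=None):
    im,d=snapshot(n); c=calibration(n)
    np.savez(f'pics/{f}.npz',im=im,d=d,R=c['R'],t=c['t'],k=[c['fx'],c['fy'],c['cx'],c['cy']])
    if crop: x0,y0,x1,y1=crop; im=im[y0:y1,x0:x1]
    cv2.imwrite(f'pics/{f}.png',cv2.resize(im[:,:,::-1],None,fx=up,fy=up,interpolation=cv2.INTER_CUBIC))
def cloud(f):
    z=np.load(f'pics/{f}.npz'); d=z['d'];v,u=np.mgrid[:480,:640];fx,fy,cx,cy=z['k']
    P=np.stack([(u-cx)/fx*d,(v-cy)/fy*d,d],-1)
    W=(P-z['t'])@z['R']; W[d==0]=np.nan
    return W,z['im']
E
python3 - <<'E'
from h import *
o=get_obs(); print(o)
save('top','top0'); save('scene','sc0')
E
```

```text
pics
{'time': 0.0, 'joints': array([ 1.23620463e+00,  1.16507871e-01,  1.44230015e+00,  1.73372208e-05,
        1.58401173e+00, -3.77666770e-02]), 'joint_vel': array([ 4.16886368e-05, -1.61233046e-03,  5.02516427e-04, -1.45667779e-03,
       -9.02713041e-04, -3.31369504e-04]), 'effort': array([-2.81293342e-04, -7.31964397e+01, -6.32505012e+01, -3.09701909e-05,
        6.06237343e-03, -1.33479871e-04]), 'eef_pos': array([0.19734277, 0.64529437, 0.23052576]), 'tcp_rot': array([-4.64505374e-01, -3.10681532e+00,  1.88902704e-03]), 'force': array([-0.54456412, -0.13642149,  0.31023818]), 'wrist_torque': array([ 0.00879692, -0.00425034,  0.00487012]), 'grip_force': 0.0, 'grip_width': 0.08572520889811953}
```

View pics/top0.png

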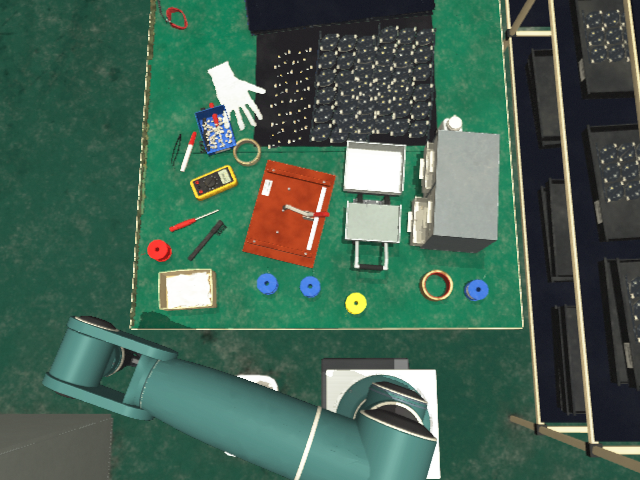

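View pics/sc0.png

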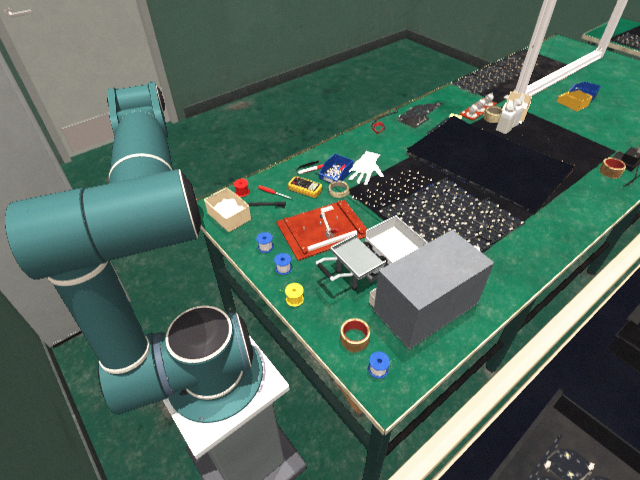

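The top view shows blue reels at (267,284), (310,287) and (477,290). The look-alikes are yellow at (356,303) and red at (159,250). The cart bed is at (373,222), its handle at (371,267), the tray at (375,167), the tape at (437,285) and the card box at (187,290). I choose the two left blue reels and leave the right one by the tape.

```bash
python3 - <<'E'
from h import *
W,im=cloud('top0')
hsv=cv2.cvtColor(im,cv2.COLOR_RGB2HSV)
for n,(u,v) in dict(b1=(267,284),b2=(310,287),b3=(477,290),yel=(356,303)).items():
    w=W[v-22:v+22,u-22:u+22].reshape(-1,3); w=w[(w[:,2]>.040)&(w[:,2]<.06)]
    print(n,len(w),(w.min(0)+w.max(0))/2,w.min(0),w.max(0))
w=W[195:245,335:410].reshape(-1,3)
w2=w[(w[:,2]>.08)&(w[:,2]<.112)];print('bed',w2.min(0),w2.max(0))
for (r0,r1) in ((195,205),(215,220),(232,240),(243,250),(255,260),(262,275)):
    w=W[r0:r1,335:402].reshape(-1,3);w2=w[(w[:,2]>.075)&(w[:,2]<.13)];print(r0,np.nanmin(w2,0),np.nanmax(w2,0),np.nanmedian(w2,0))
w=W[135:195,335:410].reshape(-1,3);w2=w[(w[:,2]>.07)&(w[:,2]<.09)];print('tray',w2.min(0),w2.max(0))
cv2.imwrite('pics/c0.png',cv2.resize(im[190:320,240:400,::-1],None,fx=5,fy=4.6,interpolation=cv2.INTER_CUBIC))
E
```

```text
b1 295 [0.40735862 0.33369553 0.04915686] [0.37036486 0.30571746 0.04127539] [0.44435238 0.36167361 0.05703833]
b2 308 [0.39791734 0.20773261 0.04919911] [0.36128105 0.1799498  0.04021566] [0.43455363 0.23551541 0.05818255]
b3 310 [ 0.38426733 -0.28045501  0.04941873] [ 0.35034569 -0.30942434  0.04053363] [ 0.41818897 -0.25148567  0.05830384]
yel 302 [0.34077553 0.07432676 0.05057566] [0.31149528 0.04664728 0.04157962] [0.37005578 0.10200624 0.05957171]
bed [ 0.50617364 -0.055587    0.08008991] [0.65234978 0.1048046  0.11173883]
195 [ 0.62174659 -0.02743974  0.07541378] [0.65568449 0.09779056 0.10988251] [0.63170919 0.05412654 0.08580102]
215 [ 0.57380633 -0.05522915  0.08018   ] [0.59445136 0.10133888 0.11567483] [0.58605246 0.02197258 0.08947553]
232 [ 0.51701765 -0.05031437  0.07891239] [0.54368764 0.1048046  0.1110943 ] [0.5310916  0.02586676 0.08982138]
243 [ 0.48885616 -0.04747615  0.07793969] [0.51082221 0.07657754 0.10735303] [ 0.50097732 -0.00858464  0.09264795]
255 [ 0.4581064  -0.01387173  0.10573406] [0.47120568 0.08000524 0.1201847 ] [ 0.46421998 -0.00475824  0.11409054]
262 [ 0.4277411  -0.01302623  0.10391437] [0.45151232 0.08075666 0.12574352] [0.43813875 0.03305937 0.11511351]
tray [ 0.66891035 -0.07999996  0.07009056] [0.82641233 0.1076198  0.08929585]
```

View pics/c0.png

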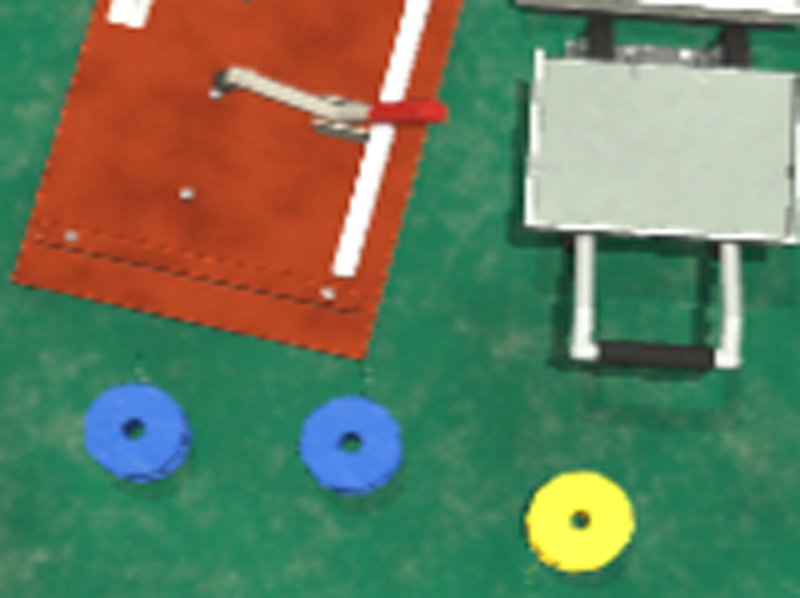

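The crop shows two blue reels with centre holes at full-picture (266.6,283) and (310.3,286), thin wire ends pointing up (+x). The grey bed's left edges are at about (345,231), and the dark handle grip runs from (359,267) to (384,268). Now I project these at their known heights.

```bash
python3 - <<'E'
from h import *
z=np.load('pics/top0.npz');fx,fy,cx,cy=z['k'];R,t=z['R'],z['t']
def pr(u,v,h):
    C=-R.T@t; d=R.T@np.array([(u-cx)/fx,(v-cy)/fy,1]); return (C+d*(h-C[2])/d[2])
q=lambda x,y:(240+x/5,190+y/4.6)
for n,p,h in [('r1',(133,428),.048),('r2',(351,440),.048),('yel',(580,520),.048),('hl',(598,354),.115),('hr',(716,358),.115),
  ('rear wall l',(526,224),.104),('rear r',(795,238),.104),('lip l',(545,56),.09),('lip r',(795,72),.09)]:
    print(n,pr(*q(*p),h).round(4))
# tall points fits: handle grip axis
W,im=cloud('top0')
w=W[260:276,358:386];g=im[260:276,358:386].astype(int)
m=(w[...,2]>.1)&(g.sum(-1)<150);p=w[m];print('grip',len(p),p.mean(0),np.polyfit(p[:,1],p[:,0],1))
w=W[190:250,335:410].reshape(-1,3);m=(w[:,2]>.083)&(w[:,2]<.096);p=w[m][:,:2]
print(cv2.minAreaRect(p.astype(np.float32)),p.mean(0))
w=W[135:195,335:410].reshape(-1,3);m=(w[:,2]>.065)&(w[:,2]<.09);print(cv2.minAreaRect(w[m][:,:2].astype(np.float32)))
print(R.round(3),-R.T@t)
print(calibration('wrist'))
E
```

```text
r1 [0.3997 0.3331 0.048 ]
r2 [0.3915 0.2056 0.048 ]
yel [0.3405 0.0728 0.048 ]
hl [0.4362 0.0649 0.115 ]
hr [ 0.4334 -0.0013  0.115 ]
rear wall l [0.5195 0.104  0.104 ]
rear r [ 0.5099 -0.0494  0.104 ]
lip l [0.6312 0.0911 0.09  ]
lip r [ 0.6199 -0.0546  0.09  ]
grip 32 [0.43172198 0.03400593 0.11339342] [0.007509   0.43146663]
((0.5837571620941162, 0.022040486335754395), (0.15379494428634644, 0.19007979333400726), 83.12599182128906) [0.57191316 0.02424642]
((0.7399158477783203, 0.014749623835086823), (0.17832821607589722, 0.16244736313819885), 85.18669891357422)
[[-0.003 -1.    -0.01 ]
 [-0.982  0.005 -0.191]
 [ 0.191  0.01  -0.981]] [0.21603053 0.16141728 1.62320425]
{'fx': 393.6711495439777, 'fy': 393.6711495439777, 'cx': 330.11474740099635, 'cy': 233.86573967251107, 'R': array([[ 0.29238587,  0.95629948, -0.00134646],
       [ 0.90901579, -0.27749121,  0.31094842],
       [ 0.29698618, -0.09214088, -0.95042583]]), 't': array([-0.67588228, -0.04194899,  0.38135121])}
```

```bash
cat >> h.py <<'E'
def plan(x,y,z,deg,q=1):
    o=get_obs(); R0=Ro.from_rotvec(o['tcp_rot']); a=np.radians(deg)
    T=np.array([[-np.sin(a),np.cos(a),0],[np.cos(a),np.sin(a),0],[0,0,-1]]).T
    s=R0.inv().apply(np.array([x,y,z])-o['eef_pos'])/.15; r=(R0.inv()*Ro.from_matrix(T)).as_rotvec()/np.pi
    print('t',o['time'],'tx ty tz',s.round(3),'a',r.round(3), 'rows',np.abs(s*3).max().round(1),np.degrees(np.linalg.norm(r)*np.pi/8.59).round(1))
E
python3 - <<'E'
from h import *
plan(.385,.25,.23,45)
E
```

```text
t 0.1 tx ty tz [-1.967 -2.154  0.006] a [-0.     0.     0.156] rows 6.5 3.3
```

carry_out([
  {"tx":-1,"ty":-1,"tz":0},
  {"tx":-1,"ty":-1,"tz":0},
  {"tx":-1,"ty":-1,"tz":0},
  {"tx":-1,"ty":-1,"tz":0},
  {"tx":-1,"ty":-1,"tz":0},
], claw=75)

```text
invalid input
```

carry_out([
  {"tx":-0.97,"ty":-1,"tz":0,"az":0.156},
  {"tx":-0.97,"ty":-1,"tz":0,"az":0.156},
  {"tx":-0.97,"ty":-1,"tz":0,"az":0.156},
  {"tx":-0.97,"ty":-1,"tz":0,"az":0.156},
  {"tx":-0.97,"ty":-1,"tz":0,"az":0.156},
  {"tx":-0.97,"ty":-1,"tz":0,"az":0.156},
])

```text
invalid input
```

```bash
python3 - <<'E'
from h import *
plan(.385,.25,.23,45); save('wrist','w1')
E
```

```text
t 0.1 tx ty tz [-1.967 -2.154  0.006] a [-0.     0.     0.156] rows 6.5 3.3
```

View pics/w1.png

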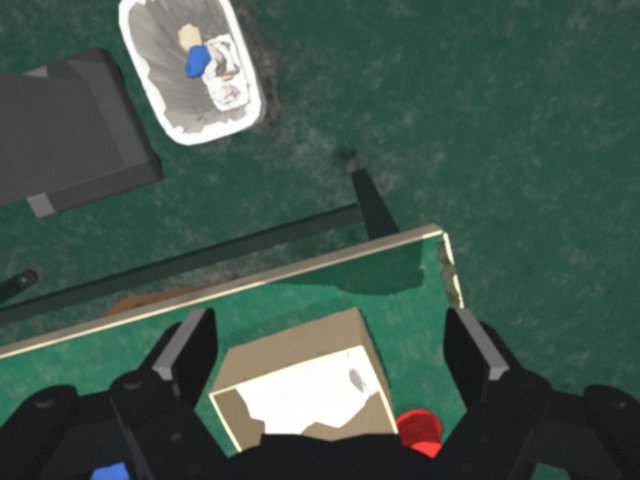

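The wrist picture, taken before any motion, shows only the card box at (310,390) and the red look-alike at (420,430). The rows evidently need all six keys.

carry_out([
  {"tx":-1,"ty":-1,"tz":0,"ax":0,"ay":0,"az":0},
  {"tx":-1,"ty":-1,"tz":0,"ax":0,"ay":0,"az":0},
  {"tx":-1,"ty":-1,"tz":0,"ax":0,"ay":0,"az":0},
  {"tx":-1,"ty":-1,"tz":0,"ax":0,"ay":0,"az":0},
  {"tx":-1,"ty":-1,"tz":0,"ax":0,"ay":0,"az":0},
], claw=75)

```text
time: 0.65
eef_pos: [0.2985, 0.455, 0.2315]
tcp_rot: [0.468, 3.106, -0.0]
force: [-0.4, 0.6, 0.5]
grip_width: 0.0751
grip_force: 0.0
```

carry_out([
  {"tx":-0.97,"ty":-1,"tz":0,"ax":0,"ay":0,"az":0.156},
  {"tx":-0.97,"ty":-1,"tz":0,"ax":0,"ay":0,"az":0.156},
  {"tx":-0.97,"ty":-1,"tz":0,"ax":0,"ay":0,"az":0.156},
  {"tx":-0.97,"ty":-1,"tz":0,"ax":0,"ay":0,"az":0.156},
  {"tx":-0.97,"ty":-1,"tz":0,"ax":0,"ay":0,"az":0.156},
  {"tx":-0.97,"ty":-1,"tz":0,"ax":0,"ay":0,"az":0.156},
  {"tx":-0.97,"ty":-1,"tz":0,"ax":0,"ay":0,"az":0.156},
])

```text
time: 1.35
eef_pos: [0.392, 0.273, 0.2312]
tcp_rot: [-1.203, -2.902, -0.0]
force: [-0.6, -0.4, 0.8]
grip_width: 0.0749
grip_force: 0.0
```

```bash
python3 - <<'E'
from h import *
plan(.385,.25,.23,45); save('wrist','w2')
E
```

```text
t 1.35 tx ty tz [-0.075 -0.141  0.008] a [-0. -0. -0.] rows 0.4 0.0
```

View pics/w2.png

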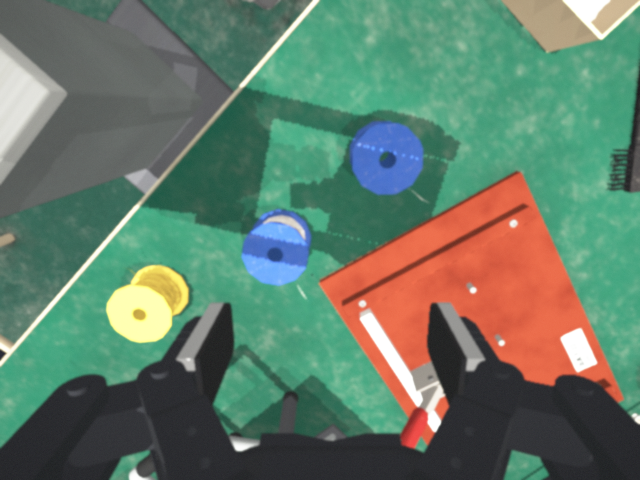

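The wrist view shows the blue reels with holes at (387,160) and (275,255), and short wire ends at (422,197) and (303,295). The yellow look-alike is at (140,313).

```bash
python3 - <<'E'
from h import *
z=np.load('pics/w2.npz');fx,fy,cx,cy=z['k'];R,t=z['R'],z['t']
def pr(u,v,h):
    C=-R.T@t; d=R.T@np.array([(u-cx)/fx,(v-cy)/fy,1]); return (C+d*(h-C[2])/d[2]).round(4)
print(pr(387,160,.048),pr(275,255,.048),pr(422,197,.024),pr(303,295,.024),pr(322,282,.01))
p=pr(275,255,.048); plan(p[0],p[1],.10,45);plan(p[0],p[1],.012,45)
E
```

```text
[0.4002 0.3334 0.048 ] [0.3917 0.2063 0.048 ] [0.4521 0.3336 0.024 ] [0.4439 0.1855 0.024 ] [0.4517 0.204  0.01  ]
t 1.4 tx ty tz [-0.316 -0.316  0.875] a [-0. -0. -0.] rows 2.6 0.0
t 1.4 tx ty tz [-0.316 -0.316  1.461] a [-0. -0. -0.] rows 4.4 0.0
```

carry_out([
  {"tx":-0.316,"ty":-0.316,"tz":0.3,"ax":0,"ay":0,"az":0},
  {"tx":-0.316,"ty":-0.316,"tz":0.6,"ax":0,"ay":0,"az":0},
  {"tx":-0.316,"ty":-0.316,"tz":0.85,"ax":0,"ay":0,"az":0},
  {"tx":-0.316,"ty":-0.316,"tz":0.95,"ax":0,"ay":0,"az":0},
  {"tx":-0.316,"ty":-0.316,"tz":0.95,"ax":0,"ay":0,"az":0},
])

```text
time: 1.9
eef_pos: [0.3904, 0.2055, 0.0859]
tcp_rot: [-1.201, -2.899, 0.005]
force: [0.8, 0.2, 0.6]
grip_width: 0.0752
grip_force: 0.0
```

carry_out([
  {"tx":0,"ty":0,"tz":0.2,"ax":0,"ay":0,"az":0},
  {"tx":0,"ty":0,"tz":0.4,"ax":0,"ay":0,"az":0},
  {"tx":0,"ty":0,"tz":0.51,"ax":0,"ay":0,"az":0},
  {"tx":0,"ty":0,"tz":0.51,"ax":0,"ay":0,"az":0},
])

```text
time: 2.3
eef_pos: [0.3915, 0.206, 0.0117]
tcp_rot: [-1.201, -2.901, 0.002]
force: [-0.5, -0.4, -0.1]
grip_width: 0.0751
grip_force: 0.0
```

carry_out([
  {"tx":0,"ty":0,"tz":0,"ax":0,"ay":0,"az":0},
  {"tx":0,"ty":0,"tz":0,"ax":0,"ay":0,"az":0},
  {"tx":0,"ty":0,"tz":0,"ax":0,"ay":0,"az":0},
  {"tx":0,"ty":0,"tz":0,"ax":0,"ay":0,"az":0},
  {"tx":0,"ty":0,"tz":0,"ax":0,"ay":0,"az":0},
], claw=45)

```text
time: 2.8
eef_pos: [0.3932, 0.2061, 0.0146]
tcp_rot: [1.203, 2.9, 0.004]
force: [-2.2, 3.3, 8.3]
grip_width: 0.0569
grip_force: 64.6
```

carry_out([
  {"tx":0,"ty":0,"tz":-0.2,"ax":0,"ay":0,"az":0},
  {"tx":0,"ty":0,"tz":-0.5,"ax":0,"ay":0,"az":0},
  {"tx":0,"ty":0,"tz":-0.8,"ax":0,"ay":0,"az":0},
  {"tx":0,"ty":0,"tz":-1,"ax":0,"ay":0,"az":0},
  {"tx":0,"ty":0,"tz":-1,"ax":0,"ay":0,"az":0},
])

```text
time: 3.3
eef_pos: [0.3937, 0.206, 0.1682]
tcp_rot: [1.202, 2.897, 0.009]
force: [-0.7, 0.4, -2.3]
grip_width: 0.057
grip_force: 64.9
```

```bash
python3 - <<'E'
from h import *
print(get_obs()['eef_pos'],get_obs()['grip_width']);plan(.568,-.013,.19,-3.5)
E
```

```text
[0.39366079 0.20598432 0.16815533] 0.057020652684563224
t 3.3 tx ty tz [-1.855 -0.207 -0.142] a [ 0.003 -0.     0.269] rows 5.6 5.6
```

carry_out([
  {"tx":-0.3,"ty":-0.03,"tz":-0.15,"ax":0,"ay":0,"az":0.045},
  {"tx":-0.6,"ty":-0.06,"tz":-0.2,"ax":0,"ay":0,"az":0.09},
  {"tx":-0.9,"ty":-0.1,"tz":-0.2,"ax":0,"ay":0,"az":0.13},
  {"tx":-0.95,"ty":-0.1,"tz":-0.2,"ax":0,"ay":0,"az":0.17},
  {"tx":-0.95,"ty":-0.1,"tz":-0.2,"ax":0,"ay":0,"az":0.215},
  {"tx":-0.95,"ty":-0.1,"tz":-0.2,"ax":0,"ay":0,"az":0.26},
  {"tx":-0.95,"ty":-0.1,"tz":-0.2,"ax":0,"ay":0,"az":0.269},
  {"tx":-0.95,"ty":-0.1,"tz":-0.2,"ax":0,"ay":0,"az":0.269},
])

```text
time: 4.1
eef_pos: [0.482, 0.0937, 0.1923]
tcp_rot: [-2.285, -2.156, 0.0]
force: [0.4, -0.3, -1.2]
grip_width: 0.0567
grip_force: 64.9
```

```bash
python3 - <<'E'
from h import *
plan(.568,-.013,.19,-3.5)
E
```

```text
t 4.1 tx ty tz [-0.677  0.614  0.015] a [-0.     0.     0.001] rows 2.0 0.0
```

carry_out([
  {"tx":-0.25,"ty":0.2,"tz":0,"ax":0,"ay":0,"az":0},
  {"tx":-0.5,"ty":0.4,"tz":0,"ax":0,"ay":0,"az":0},
  {"tx":-0.677,"ty":0.614,"tz":0,"ax":0,"ay":0,"az":0},
  {"tx":-0.677,"ty":0.614,"tz":0.1,"ax":0,"ay":0,"az":0},
  {"tx":-0.677,"ty":0.614,"tz":0.25,"ax":0,"ay":0,"az":0},
  {"tx":-0.677,"ty":0.614,"tz":0.4,"ax":0,"ay":0,"az":0},
  {"tx":-0.677,"ty":0.614,"tz":0.5,"ax":0,"ay":0,"az":0},
  {"tx":-0.677,"ty":0.614,"tz":0.5,"ax":0,"ay":0,"az":0},
])

```text
time: 4.9
eef_pos: [0.5668, -0.0129, 0.1151]
tcp_rot: [-2.284, -2.153, 0.004]
force: [0.7, 0.5, -2.7]
grip_width: 0.0568
grip_force: 65.4
```

carry_out([
  {"tx":0,"ty":0,"tz":0.03,"ax":0,"ay":0,"az":0},
  {"tx":0,"ty":0,"tz":0.05,"ax":0,"ay":0,"az":0},
  {"tx":0,"ty":0,"tz":0.07,"ax":0,"ay":0,"az":0},
  {"tx":0,"ty":0,"tz":0.08,"ax":0,"ay":0,"az":0},
])

```text
time: 5.3
eef_pos: [0.568, -0.0133, 0.1055]
tcp_rot: [2.288, 2.152, 0.001]
force: [0.7, 0.3, -2.1]
grip_width: 0.0563
grip_force: 65.4
```

```bash
python3 - <<'E'
from h import *
o=get_obs();print(o['eef_pos'],o['force']);plan(.568,-.013,.1036,-3.5);save('scene','s1',4,(290,200,440,320))
E
```

```text
[ 0.56799762 -0.01330743  0.10549419] [ 0.74362858  0.28436266 -2.0816534 ]
t 5.3 tx ty tz [ 0.002 -0.     0.013] a [ 0. -0.  0.] rows 0.0 0.0
```

View pics/s1.png

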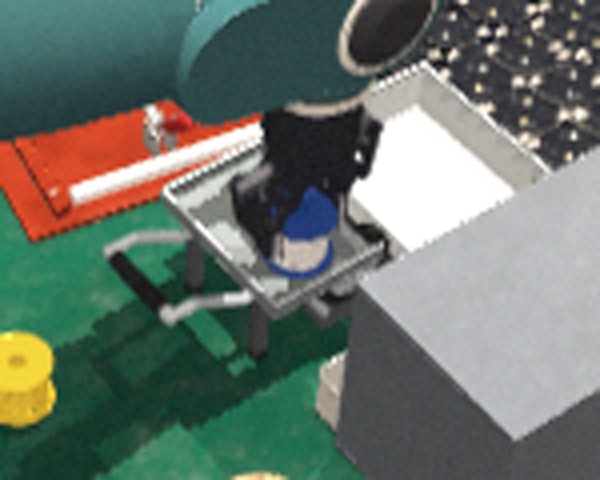

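The reel hangs just above the right half of the bed at crop (300,255), inside the walls. I lower until it touches.

carry_out([
  {"tx":0,"ty":0,"tz":0.01,"ax":0,"ay":0,"az":0},
  {"tx":0,"ty":0,"tz":0.015,"ax":0,"ay":0,"az":0},
  {"tx":0,"ty":0,"tz":0.015,"ax":0,"ay":0,"az":0},
])

```text
time: 5.65
eef_pos: [0.568, -0.0133, 0.1035]
tcp_rot: [2.288, 2.152, 0.0]
force: [-1.9, -1.0, 2.5]
grip_width: 0.0567
grip_force: 65.9
```

carry_out([
  {"tx":0,"ty":0,"tz":0,"ax":0,"ay":0,"az":0},
  {"tx":0,"ty":0,"tz":0,"ax":0,"ay":0,"az":0},
  {"tx":0,"ty":0,"tz":0,"ax":0,"ay":0,"az":0},
  {"tx":0,"ty":0,"tz":0,"ax":0,"ay":0,"az":0},
], claw=70)

```text
time: 6.05
eef_pos: [0.5679, -0.0134, 0.103]
tcp_rot: [-2.288, -2.152, 0.0]
force: [-0.6, -0.2, -0.2]
grip_width: 0.07
grip_force: 0.0
```

carry_out([
  {"tx":0,"ty":0,"tz":-0.1,"ax":0,"ay":0,"az":0},
  {"tx":0,"ty":0,"tz":-0.25,"ax":0,"ay":0,"az":0},
  {"tx":0,"ty":0,"tz":-0.5,"ax":0,"ay":0,"az":0},
  {"tx":0,"ty":0,"tz":-0.8,"ax":0,"ay":0,"az":0},
  {"tx":0,"ty":0,"tz":-0.8,"ax":0,"ay":0,"az":0},
])

```text
time: 6.55
eef_pos: [0.5696, -0.0134, 0.231]
tcp_rot: [2.283, 2.148, 0.01]
force: [-0.4, 0.6, -0.4]
grip_width: 0.0701
grip_force: 0.0
```

```bash
python3 - <<'E'
from h import *
print(get_obs()['eef_pos']);plan(.4,.3334,.2,45)
save('wrist','w3');W,im=cloud('w3');m=(W[...,2]>.132)&(W[...,2]<.142)&(abs(W[...,0]-.57)<.08)&(abs(W[...,1])<.09);p=W[m];print(len(p),(p.min(0)+p.max(0))/2 if len(p) else 0, p.mean(0) if len(p) else 0)
E
```

```text
[ 0.56955045 -0.01344907  0.23095256]
t 6.55 tx ty tz [ 2.239 -1.271  0.194] a [ 0.003  0.001 -0.269] rows 6.7 5.6
6131 [ 0.56874912 -0.01605851  0.13603275] [ 0.56885218 -0.00868284  0.1351722 ]
```

carry_out([
  {"tx":0.3,"ty":-0.17,"tz":0,"ax":0,"ay":0,"az":0},
  {"tx":0.6,"ty":-0.34,"tz":0,"ax":0,"ay":0,"az":0},
  {"tx":0.9,"ty":-0.51,"tz":0,"ax":0,"ay":0,"az":0},
  {"tx":1,"ty":-0.57,"tz":0,"ax":0,"ay":0,"az":0},
], claw=75)

```text
time: 7.0
eef_pos: [0.4899, 0.1441, 0.2231]
tcp_rot: [-2.286, -2.154, -0.0]
force: [-0.3, -0.2, -0.0]
grip_width: 0.0752
grip_force: 0.0
```

carry_out([
  {"tx":0.3,"ty":-0.17,"tz":0,"ax":0,"ay":0,"az":-0.045},
  {"tx":0.6,"ty":-0.34,"tz":0,"ax":0,"ay":0,"az":-0.09},
  {"tx":0.9,"ty":-0.51,"tz":0,"ax":0,"ay":0,"az":-0.135},
  {"tx":1,"ty":-0.57,"tz":0,"ax":0,"ay":0,"az":-0.18},
  {"tx":1,"ty":-0.57,"tz":0,"ax":0,"ay":0,"az":-0.225},
  {"tx":1,"ty":-0.57,"tz":0,"ax":0,"ay":0,"az":-0.269},
  {"tx":1,"ty":-0.57,"tz":0,"ax":0,"ay":0,"az":-0.269},
])

```text
time: 7.7
eef_pos: [0.4152, 0.2967, 0.2229]
tcp_rot: [-1.2, -2.903, 0.001]
force: [0.1, -0.9, -0.8]
grip_width: 0.075
grip_force: 0.0
```

```bash
python3 - <<'E'
from h import *
print(get_obs()['eef_pos']);plan(.4002,.3334,.09,45)
E
```

```text
[0.41519954 0.29668273 0.2228778 ]
t 7.7 tx ty tz [0.244 0.103 0.886] a [-0.    -0.     0.001] rows 2.7 0.0
```

carry_out([
  {"tx":0.244,"ty":0.103,"tz":0.1,"ax":0,"ay":0,"az":0},
  {"tx":0.244,"ty":0.103,"tz":0.4,"ax":0,"ay":0,"az":0},
  {"tx":0.244,"ty":0.103,"tz":0.7,"ax":0,"ay":0,"az":0},
  {"tx":0.244,"ty":0.103,"tz":0.886,"ax":0,"ay":0,"az":0},
  {"tx":0.244,"ty":0.103,"tz":0.886,"ax":0,"ay":0,"az":0},
])

```text
time: 8.2
eef_pos: [0.399, 0.332, 0.0862]
tcp_rot: [-1.209, -2.896, 0.009]
force: [0.3, -0.1, 0.3]
grip_width: 0.075
grip_force: 0.0
```

carry_out([
  {"tx":0,"ty":0,"tz":0.2,"ax":0,"ay":0,"az":0},
  {"tx":0,"ty":0,"tz":0.4,"ax":0,"ay":0,"az":0},
  {"tx":0,"ty":0,"tz":0.51,"ax":0,"ay":0,"az":0},
  {"tx":0,"ty":0,"tz":0.51,"ax":0,"ay":0,"az":0},
])

```text
time: 8.6
eef_pos: [0.4004, 0.333, 0.0133]
tcp_rot: [-1.208, -2.899, 0.003]
force: [1.0, -0.8, 0.7]
grip_width: 0.0755
grip_force: 0.0
```

carry_out([
  {"tx":0,"ty":0,"tz":0,"ax":0,"ay":0,"az":0},
  {"tx":0,"ty":0,"tz":0,"ax":0,"ay":0,"az":0},
  {"tx":0,"ty":0,"tz":0,"ax":0,"ay":0,"az":0},
  {"tx":0,"ty":0,"tz":0,"ax":0,"ay":0,"az":0},
  {"tx":0,"ty":0,"tz":0,"ax":0,"ay":0,"az":0},
], claw=45)

```text
time: 9.1
eef_pos: [0.4017, 0.3341, 0.0162]
tcp_rot: [1.205, 2.899, 0.004]
force: [-0.2, -1.2, 8.7]
grip_width: 0.0567
grip_force: 64.7
```

carry_out([
  {"tx":0,"ty":0,"tz":-0.2,"ax":0,"ay":0,"az":0},
  {"tx":0,"ty":0,"tz":-0.5,"ax":0,"ay":0,"az":0},
  {"tx":0,"ty":0,"tz":-0.8,"ax":0,"ay":0,"az":0},
  {"tx":0,"ty":0,"tz":-1,"ax":0,"ay":0,"az":0},
  {"tx":0,"ty":0,"tz":-1,"ax":0,"ay":0,"az":0},
])

```text
time: 9.6
eef_pos: [0.402, 0.3344, 0.17]
tcp_rot: [1.204, 2.897, 0.011]
force: [0.3, 0.9, -2.8]
grip_width: 0.0565
grip_force: 65.0
```

```bash
python3 - <<'E'
from h import *
print(get_obs()['eef_pos'],get_obs()['grip_width']);plan(.572,.0605,.19,-3.5)
E
```

```text
[0.40203467 0.33442505 0.16998699] 0.05654205923882857
t 9.6 tx ty tz [-2.094 -0.485 -0.135] a [ 0.003 -0.001  0.269] rows 6.3 5.6
```

carry_out([
  {"tx":-0.25,"ty":-0.06,"tz":-0.2,"ax":0,"ay":0,"az":0},
  {"tx":-0.55,"ty":-0.13,"tz":-0.2,"ax":0,"ay":0,"az":0},
  {"tx":-0.85,"ty":-0.2,"tz":-0.2,"ax":0,"ay":0,"az":0},
  {"tx":-1,"ty":-0.24,"tz":-0.2,"ax":0,"ay":0,"az":0},
])

```text
time: 10.0
eef_pos: [0.4821, 0.1991, 0.1939]
tcp_rot: [1.207, 2.9, -0.0]
force: [-0.3, 0.1, -1.8]
grip_width: 0.0568
grip_force: 65.0
```

carry_out([
  {"tx":-0.3,"ty":-0.07,"tz":0,"ax":0,"ay":0,"az":0.045},
  {"tx":-0.6,"ty":-0.14,"tz":0,"ax":0,"ay":0,"az":0.09},
  {"tx":-0.8,"ty":-0.2,"tz":0,"ax":0,"ay":0,"az":0.135},
  {"tx":-0.95,"ty":-0.23,"tz":0,"ax":0,"ay":0,"az":0.18},
  {"tx":-1,"ty":-0.24,"tz":0,"ax":0,"ay":0,"az":0.225},
  {"tx":-1,"ty":-0.24,"tz":0,"ax":0,"ay":0,"az":0.269},
  {"tx":-1,"ty":-0.24,"tz":0,"ax":0,"ay":0,"az":0.269},
  {"tx":-1,"ty":-0.24,"tz":0,"ax":0,"ay":0,"az":0.269},
])

```text
time: 10.8
eef_pos: [0.5613, 0.0702, 0.1936]
tcp_rot: [-2.284, -2.157, 0.0]
force: [0.0, -0.4, -2.5]
grip_width: 0.0564
grip_force: 64.9
```

```bash
python3 - <<'E'
from h import *
print(get_obs()['eef_pos'],get_obs()['grip_width']);plan(.572,.0605,.112,-3.5)
E
```

```text
[0.56129994 0.07016408 0.19361   ] 0.05635530671819386
t 10.8 tx ty tz [-0.06   0.075  0.544] a [-0.    -0.     0.001] rows 1.6 0.0
```

carry_out([
  {"tx":-0.06,"ty":0.075,"tz":0.05,"ax":0,"ay":0,"az":0},
  {"tx":-0.06,"ty":0.075,"tz":0.2,"ax":0,"ay":0,"az":0},
  {"tx":-0.06,"ty":0.075,"tz":0.35,"ax":0,"ay":0,"az":0},
  {"tx":-0.06,"ty":0.075,"tz":0.5,"ax":0,"ay":0,"az":0},
  {"tx":-0.06,"ty":0.075,"tz":0.54,"ax":0,"ay":0,"az":0},
  {"tx":-0.06,"ty":0.075,"tz":0.56,"ax":0,"ay":0,"az":0},
  {"tx":-0.06,"ty":0.075,"tz":0.58,"ax":0,"ay":0,"az":0},
  {"tx":-0.06,"ty":0.075,"tz":0.59,"ax":0,"ay":0,"az":0},
  {"tx":-0.06,"ty":0.075,"tz":0.59,"ax":0,"ay":0,"az":0},
])

```text
time: 11.7
eef_pos: [0.5724, 0.0604, 0.1057]
tcp_rot: [2.288, 2.152, 0.001]
force: [0.2, -0.3, -2.1]
grip_width: 0.0565
grip_force: 65.0
```

carry_out([
  {"tx":0,"ty":0,"tz":0.01,"ax":0,"ay":0,"az":0},
  {"tx":0,"ty":0,"tz":0.01,"ax":0,"ay":0,"az":0},
  {"tx":0,"ty":0,"tz":0.01,"ax":0,"ay":0,"az":0},
])

```text
time: 12.0
eef_pos: [0.5725, 0.0605, 0.1051]
tcp_rot: [2.287, 2.152, 0.002]
force: [-3.8, 0.1, 7.7]
grip_width: 0.0567
grip_force: 66.2
```

carry_out([
  {"tx":0,"ty":0,"tz":0,"ax":0,"ay":0,"az":0},
  {"tx":0,"ty":0,"tz":0,"ax":0,"ay":0,"az":0},
  {"tx":0,"ty":0,"tz":0,"ax":0,"ay":0,"az":0},
  {"tx":0,"ty":0,"tz":0,"ax":0,"ay":0,"az":0},
], claw=70)

```text
time: 12.4
eef_pos: [0.5722, 0.0604, 0.1037]
tcp_rot: [2.288, 2.152, 0.0]
force: [-0.8, -0.6, -0.3]
grip_width: 0.0699
grip_force: 0.0
```

carry_out([
  {"tx":0,"ty":0,"tz":-0.1,"ax":0,"ay":0,"az":0},
  {"tx":0,"ty":0,"tz":-0.25,"ax":0,"ay":0,"az":0},
  {"tx":0,"ty":0,"tz":-0.5,"ax":0,"ay":0,"az":0},
  {"tx":0,"ty":0,"tz":-0.9,"ax":0,"ay":0,"az":0},
  {"tx":0,"ty":0,"tz":-0.9,"ax":0,"ay":0,"az":0},
  {"tx":0,"ty":0,"tz":-0.9,"ax":0,"ay":0,"az":0},
])

```text
time: 13.0
eef_pos: [0.5728, 0.0605, 0.2419]
tcp_rot: [2.286, 2.151, 0.005]
force: [1.2, -0.1, -0.2]
grip_width: 0.0701
grip_force: 0.0
```

```bash
python3 - <<'E'
from h import *
print(get_obs()['eef_pos']);save('wrist','w4')
z=np.load('pics/w4.npz');plan(.4345,.032,.23,-3.5)
E
```

```text
[0.5728316  0.06049005 0.24194069]
t 13.05 tx ty tz [-0.246 -0.905  0.062] a [ 0. -0. -0.] rows 2.7 0.0
```

View pics/w4.png

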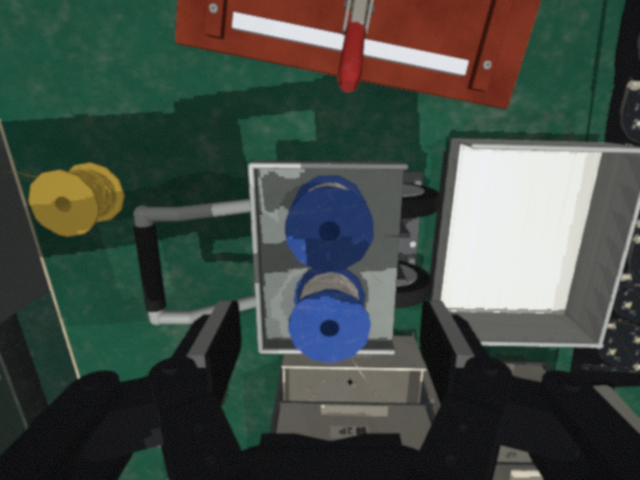

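Both reels stand in the bed, with tops at (330,230) and (330,327). The black handle grip runs from about (146,222) to (155,306).

```bash
python3 - <<'E'
from h import *
z=np.load('pics/w4.npz');fx,fy,cx,cy=z['k'];R,t=z['R'],z['t']
def pr(u,v,h):
    C=-R.T@t; d=R.T@np.array([(u-cx)/fx,(v-cy)/fy,1]); return (C+d*(h-C[2])/d[2]).round(4)
a,b=pr(146,222,.112),pr(155,306,.112);print(a,b,(a+b)/2, (b-a)[0]/(b-a)[1])
W,im=cloud('w4');w=W[222:306,138:162];m=w[...,2]>.1;p=w[m];print(len(p),np.polyfit(p[:,1],p[:,0],1),p.mean(0),p.max(0))
# bed floor edges
c=[pr(255,167,.104),pr(263,350,.104)];print(c)
E
```

```text
[0.4419 0.0695 0.112 ] [0.4349 0.0023 0.112 ] [0.4384 0.0359 0.112 ] 0.10416666666666674
1670 [0.10055955 0.43558286] [0.43946906 0.03864569 0.11462902] [0.44684734 0.07081198 0.11848862]
[array([0.5232, 0.1027, 0.104 ]), array([ 0.5116, -0.0476,  0.104 ])]
```

```bash
python3 - <<'E'
from h import *
plan(.4375,.034,.19,-4.5)
E
```

```text
t 13.05 tx ty tz [-0.231 -0.887  0.329] a [ 0.    -0.     0.006] rows 2.7 0.1
```

carry_out([
  {"tx":-0.08,"ty":-0.3,"tz":0,"ax":0,"ay":0,"az":0.006},
  {"tx":-0.16,"ty":-0.6,"tz":0,"ax":0,"ay":0,"az":0.006},
  {"tx":-0.231,"ty":-0.887,"tz":0.1,"ax":0,"ay":0,"az":0.006},
  {"tx":-0.231,"ty":-0.887,"tz":0.329,"ax":0,"ay":0,"az":0.006},
  {"tx":-0.231,"ty":-0.887,"tz":0.329,"ax":0,"ay":0,"az":0.006},
  {"tx":-0.231,"ty":-0.887,"tz":0.329,"ax":0,"ay":0,"az":0.006},
], claw=60)

```text
time: 13.65
eef_pos: [0.4371, 0.034, 0.1888]
tcp_rot: [-2.307, -2.13, 0.003]
force: [0.2, 0.3, 0.9]
grip_width: 0.0598
grip_force: 0.0
```

```bash
python3 - <<'E'
from h import *
plan(.4375,.034,.091,-4.5)
E
```

```text
t 13.65 tx ty tz [0.    0.004 0.652] a [-0.001  0.    -0.   ] rows 2.0 0.0
```

carry_out([
  {"tx":0,"ty":0,"tz":0.15,"ax":0,"ay":0,"az":0},
  {"tx":0,"ty":0,"tz":0.3,"ax":0,"ay":0,"az":0},
  {"tx":0,"ty":0,"tz":0.45,"ax":0,"ay":0,"az":0},
  {"tx":0,"ty":0,"tz":0.6,"ax":0,"ay":0,"az":0},
  {"tx":0,"ty":0,"tz":0.65,"ax":0,"ay":0,"az":0},
  {"tx":0,"ty":0,"tz":0.65,"ax":0,"ay":0,"az":0},
])

```text
time: 14.25
eef_pos: [0.4375, 0.034, 0.0917]
tcp_rot: [-2.308, -2.13, 0.002]
force: [0.1, -0.1, -0.2]
grip_width: 0.0602
grip_force: 0.0
```

carry_out([
  {"tx":0,"ty":0,"tz":0,"ax":0,"ay":0,"az":0},
  {"tx":0,"ty":0,"tz":0,"ax":0,"ay":0,"az":0},
  {"tx":0,"ty":0,"tz":0,"ax":0,"ay":0,"az":0},
  {"tx":0,"ty":0,"tz":0,"ax":0,"ay":0,"az":0},
  {"tx":0,"ty":0,"tz":0,"ax":0,"ay":0,"az":0},
  {"tx":0,"ty":0,"tz":0,"ax":0,"ay":0,"az":0},
  {"tx":0,"ty":0,"tz":0,"ax":0,"ay":0,"az":0},
], claw=5)

```text
time: 14.95
eef_pos: [0.4361, 0.0341, 0.0929]
tcp_rot: [-2.307, -2.13, 0.003]
force: [-20.0, 1.4, 15.3]
grip_width: 0.0131
grip_force: 59.0
```

```bash
python3 - <<'E'
from h import *
o=get_obs();print(o['eef_pos'],o['tcp_rot'],o['grip_width'],o['force'])
# arc: y_tool ~ cart +x, z_tool down ; handle rel axle (-190,65)
for th in np.arange(0,1.341,.05):
    c,s=np.cos(th),np.sin(th); x=-190*c+65*s; z=190*s+65*c
    print(round(th,2),round((x+190)/150,3),round(-(z-65)/150,3))
E
```

```text
[0.4360956  0.03413598 0.09289928] [-2.30663248 -2.12962458  0.00309589] 0.013090832346213273 [-19.97089401   1.43072513  15.34485029]
0.0 0.0 -0.0
0.05 0.023 -0.063
0.1 0.05 -0.124
0.15 0.079 -0.184
0.2 0.111 -0.243
0.25 0.147 -0.3
0.3 0.185 -0.355
0.35 0.225 -0.408
0.4 0.269 -0.459
0.45 0.315 -0.508
0.5 0.363 -0.554
0.55 0.413 -0.598
0.6 0.466 -0.64
0.65 0.521 -0.678
0.7 0.577 -0.714
0.75 0.635 -0.747
0.8 0.695 -0.777
0.85 0.756 -0.804
0.9 0.819 -0.828
0.95 0.882 -0.849
1.0 0.947 -0.867
1.05 1.012 -0.881
1.1 1.078 -0.892
1.15 1.145 -0.9
1.2 1.212 -0.904
1.25 1.278 -0.905
1.3 1.345 -0.903
```

carry_out([
  {"tx":0,"ty":-0.01,"tz":-0.01,"ax":0,"ay":0,"az":0},
  {"tx":0,"ty":0.0,"tz":-0.04,"ax":0,"ay":0,"az":0},
  {"tx":0,"ty":0.013,"tz":-0.073,"ax":0,"ay":0,"az":0},
  {"tx":0,"ty":0.04,"tz":-0.134,"ax":0,"ay":0,"az":0},
  {"tx":0,"ty":0.069,"tz":-0.194,"ax":0,"ay":0,"az":0},
  {"tx":0,"ty":0.101,"tz":-0.253,"ax":0,"ay":0,"az":0},
  {"tx":0,"ty":0.101,"tz":-0.253,"ax":0,"ay":0,"az":0},
])

```text
time: 15.65
eef_pos: [0.4529, 0.0329, 0.1312]
tcp_rot: [2.308, 2.131, 0.001]
force: [-5.4, 3.5, -3.3]
grip_width: 0.0128
grip_force: 59.0
```

```bash
python3 - <<'E'
from h import *
o=get_obs();print(o['eef_pos'],o['force'],o['wrist_torque'],o['grip_width'])
save('scene','s2',5,(300,210,440,320))
E
```

```text
[0.45288396 0.03289501 0.13122876] [-5.35549213  3.47376218 -3.29538693] [0.63484953 1.12916513 0.09804779] 0.012843050363067071
```

View pics/s2.png

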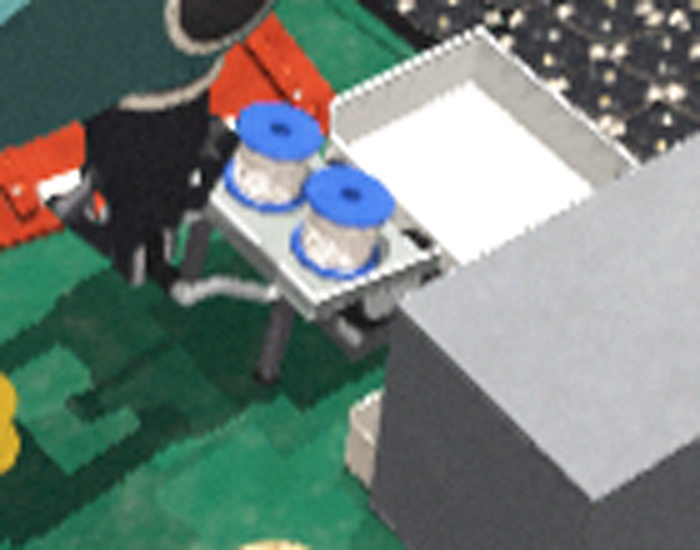

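The bed has lifted about 0.2 rad with both reels at crop (275,155) and (345,220) still standing in it. Forces are small, so I carry on along the arc.

carry_out([
  {"tx":0,"ty":0.036,"tz":-0.057,"ax":0,"ay":0,"az":0},
  {"tx":0,"ty":0.074,"tz":-0.112,"ax":0,"ay":0,"az":0},
  {"tx":0,"ty":0.114,"tz":-0.165,"ax":0,"ay":0,"az":0},
  {"tx":0,"ty":0.158,"tz":-0.216,"ax":0,"ay":0,"az":0},
  {"tx":0,"ty":0.204,"tz":-0.265,"ax":0,"ay":0,"az":0},
  {"tx":0,"ty":0.252,"tz":-0.311,"ax":0,"ay":0,"az":0},
  {"tx":0,"ty":0.302,"tz":-0.355,"ax":0,"ay":0,"az":0},
  {"tx":0,"ty":0.355,"tz":-0.397,"ax":0,"ay":0,"az":0},
  {"tx":0,"ty":0.41,"tz":-0.435,"ax":0,"ay":0,"az":0},
  {"tx":0,"ty":0.466,"tz":-0.471,"ax":0,"ay":0,"az":0},
])

```text
time: 16.7
eef_pos: [0.5222, 0.0279, 0.2026]
tcp_rot: [-2.307, -2.131, -0.003]
force: [-10.6, 9.2, 11.5]
grip_width: 0.013
grip_force: 61.9
```

carry_out([
  {"tx":0.005,"ty":0.058,"tz":-0.033,"ax":0,"ay":0,"az":0},
  {"tx":0.01,"ty":0.118,"tz":-0.063,"ax":0,"ay":0,"az":0},
  {"tx":0.012,"ty":0.179,"tz":-0.09,"ax":0,"ay":0,"az":0},
  {"tx":0.014,"ty":0.242,"tz":-0.114,"ax":0,"ay":0,"az":0},
  {"tx":0.016,"ty":0.305,"tz":-0.135,"ax":0,"ay":0,"az":0},
  {"tx":0.018,"ty":0.37,"tz":-0.153,"ax":0,"ay":0,"az":0},
  {"tx":0.02,"ty":0.435,"tz":-0.167,"ax":0,"ay":0,"az":0},
  {"tx":0.022,"ty":0.501,"tz":-0.178,"ax":0,"ay":0,"az":0},
  {"tx":0.024,"ty":0.568,"tz":-0.186,"ax":0,"ay":0,"az":0},
  {"tx":0.026,"ty":0.635,"tz":-0.19,"ax":0,"ay":0,"az":0},
])

```text
time: 17.7
eef_pos: [0.618, 0.0226, 0.2308]
tcp_rot: [2.308, 2.128, 0.001]
force: [-2.1, -4.2, 6.5]
grip_width: 0.0131
grip_force: 63.1
```

carry_out([
  {"tx":0.002,"ty":0.033,"tz":-0.001,"ax":0,"ay":0,"az":0},
  {"tx":0.004,"ty":0.066,"tz":-0.001,"ax":0,"ay":0,"az":0},
  {"tx":0.005,"ty":0.1,"tz":0,"ax":0,"ay":0,"az":0},
  {"tx":0.005,"ty":0.125,"tz":0.001,"ax":0,"ay":0,"az":0},
  {"tx":0.005,"ty":0.125,"tz":0.001,"ax":0,"ay":0,"az":0},
  {"tx":0.005,"ty":0.125,"tz":0.001,"ax":0,"ay":0,"az":0},
])

```text
time: 18.3
eef_pos: [0.6365, 0.0218, 0.2303]
tcp_rot: [2.308, 2.128, 0.001]
force: [-2.3, -5.9, 7.6]
grip_width: 0.0129
grip_force: 63.9
```

```bash
python3 - <<'E'
from h import *
o=get_obs();print(o['eef_pos'],o['force'],o['wrist_torque'],o['grip_width'])
save('scene','s3',5,(310,200,450,310))
E
```

```text
[0.63654171 0.02180904 0.23030883] [-2.30079345 -5.90324767  7.60657984] [-0.70220667  0.77000855 -0.16588864] 0.012886070722327128
```

View pics/s3.png

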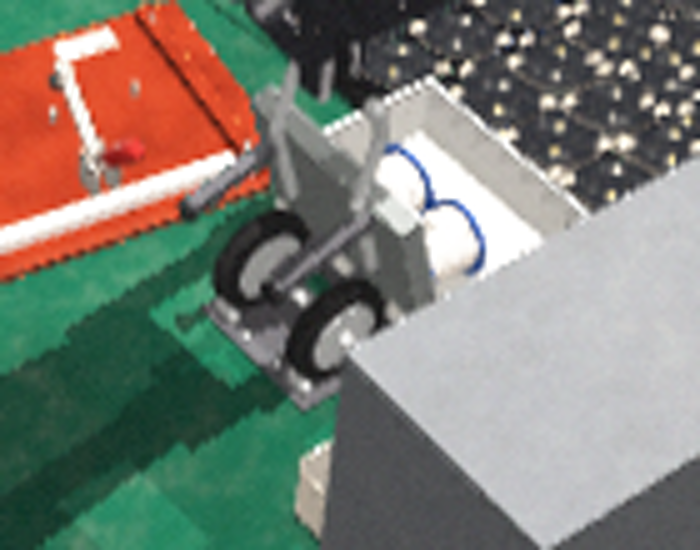

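The bed is tipped fully and both reels lie on their sides in the tray at crop (400,180) and (450,240). I check them by depth and colour from the top.

```bash
python3 - <<'E'
from h import *
for n,f in (('scene','s4'),('top','t4')):
    save(n,f);W,im=cloud(f);h=cv2.cvtColor(im,cv2.COLOR_RGB2HSV)
    m=(W[...,0]>.64)&(W[...,0]<.83)&(abs(W[...,1])<.12)&(W[...,2]>.035)&(W[...,2]<.16)&(h[...,0]>105)&(h[...,0]<125)&(h[...,1]>120)
    p=W[m];print(n,len(p),p.min(0) if len(p) else'',p.max(0) if len(p) else'')
    m=(W[...,0]>.675)&(W[...,0]<.795)&(abs(W[...,1]-.015)<.075)&(W[...,2]>.04)&(W[...,2]<.16);p=W[m]
    if len(p): print(p.min(0),p.max(0),len(p))
E
```

```text
scene 24 [ 0.73624546 -0.04606041  0.04305098] [0.75377375 0.06387778 0.08025311]
[ 0.69608324 -0.04799098  0.04135763] [0.79354526 0.08975352 0.0837761 ] 251
top 8 [0.70616188 0.06761792 0.05427292] [0.754042   0.0741282  0.07610786]
[0.70616188 0.02895054 0.04261072] [0.75461475 0.07690286 0.07610786] 44
```

carry_out([
  {"tx":0,"ty":-0.059,"tz":-0.002,"ax":0,"ay":0,"az":0},
  {"tx":-0.002,"ty":-0.125,"tz":-0.001,"ax":0,"ay":0,"az":0},
  {"tx":-0.004,"ty":-0.192,"tz":0.003,"ax":0,"ay":0,"az":0},
  {"tx":-0.006,"ty":-0.259,"tz":0.011,"ax":0,"ay":0,"az":0},
  {"tx":-0.008,"ty":-0.325,"tz":0.022,"ax":0,"ay":0,"az":0},
  {"tx":-0.01,"ty":-0.39,"tz":0.036,"ax":0,"ay":0,"az":0},
  {"tx":-0.012,"ty":-0.455,"tz":0.054,"ax":0,"ay":0,"az":0},
  {"tx":-0.014,"ty":-0.518,"tz":0.075,"ax":0,"ay":0,"az":0},
  {"tx":-0.016,"ty":-0.581,"tz":0.099,"ax":0,"ay":0,"az":0},
  {"tx":-0.018,"ty":-0.642,"tz":0.126,"ax":0,"ay":0,"az":0},
])

```text
time: 19.45
eef_pos: [0.539, 0.0283, 0.2098]
tcp_rot: [-2.308, -2.131, -0.001]
force: [2.6, 5.6, 1.6]
grip_width: 0.0128
grip_force: 65.2
```

carry_out([
  {"tx":-0.002,"ty":-0.06,"tz":0.03,"ax":0,"ay":0,"az":0},
  {"tx":-0.004,"ty":-0.118,"tz":0.063,"ax":0,"ay":0,"az":0},
  {"tx":-0.006,"ty":-0.174,"tz":0.099,"ax":0,"ay":0,"az":0},
  {"tx":-0.008,"ty":-0.229,"tz":0.137,"ax":0,"ay":0,"az":0},
  {"tx":-0.01,"ty":-0.282,"tz":0.179,"ax":0,"ay":0,"az":0},
  {"tx":-0.011,"ty":-0.332,"tz":0.223,"ax":0,"ay":0,"az":0},
  {"tx":-0.012,"ty":-0.38,"tz":0.269,"ax":0,"ay":0,"az":0},
  {"tx":-0.013,"ty":-0.426,"tz":0.318,"ax":0,"ay":0,"az":0},
  {"tx":-0.013,"ty":-0.47,"tz":0.369,"ax":0,"ay":0,"az":0},
  {"tx":-0.013,"ty":-0.51,"tz":0.422,"ax":0,"ay":0,"az":0},
])

```text
time: 20.45
eef_pos: [0.4624, 0.0325, 0.1459]
tcp_rot: [-2.307, -2.13, -0.0]
force: [-1.8, 7.1, 2.4]
grip_width: 0.013
grip_force: 63.9
```

carry_out([
  {"tx":0,"ty":-0.038,"tz":0.055,"ax":0,"ay":0,"az":0},
  {"tx":0,"ty":-0.074,"tz":0.112,"ax":0,"ay":0,"az":0},
  {"tx":0,"ty":-0.106,"tz":0.171,"ax":0,"ay":0,"az":0},
  {"tx":0,"ty":-0.122,"tz":0.2,"ax":0,"ay":0,"az":0},
  {"tx":0,"ty":-0.135,"tz":0.231,"ax":0,"ay":0,"az":0},
  {"tx":0,"ty":-0.149,"tz":0.262,"ax":0,"ay":0,"az":0},
  {"tx":0,"ty":-0.162,"tz":0.292,"ax":0,"ay":0,"az":0},
  {"tx":0,"ty":-0.173,"tz":0.32,"ax":0,"ay":0,"az":0},
  {"tx":0,"ty":-0.181,"tz":0.345,"ax":0,"ay":0,"az":0},
  {"tx":0,"ty":-0.181,"tz":0.345,"ax":0,"ay":0,"az":0},
])

```text
time: 21.45
eef_pos: [0.436, 0.0343, 0.0949]
tcp_rot: [-2.308, -2.131, -0.001]
force: [-2.1, 3.0, 6.4]
grip_width: 0.013
grip_force: 63.7
```

carry_out([
  {"tx":0,"ty":-0.003,"tz":0.007,"ax":0,"ay":0,"az":0},
  {"tx":0,"ty":-0.004,"tz":0.013,"ax":0,"ay":0,"az":0},
  {"tx":0,"ty":-0.005,"tz":0.018,"ax":0,"ay":0,"az":0},
  {"tx":0,"ty":-0.005,"tz":0.018,"ax":0,"ay":0,"az":0},
])

```text
time: 21.85
eef_pos: [0.4361, 0.0343, 0.0947]
tcp_rot: [2.307, 2.13, 0.003]
force: [-11.6, 2.7, 31.7]
grip_width: 0.0129
grip_force: 66.4
```

The handle no longer sinks and the force rises, so the bed is on its feet. I let go.

carry_out([
  {"tx":0,"ty":0,"tz":-0.01,"ax":0,"ay":0,"az":0},
  {"tx":0,"ty":0,"tz":-0.01,"ax":0,"ay":0,"az":0},
  {"tx":0,"ty":0,"tz":-0.01,"ax":0,"ay":0,"az":0},
  {"tx":0,"ty":0,"tz":-0.01,"ax":0,"ay":0,"az":0},
  {"tx":0,"ty":0,"tz":-0.01,"ax":0,"ay":0,"az":0},
], claw=60)

```text
time: 22.35
eef_pos: [0.4354, 0.0341, 0.0933]
tcp_rot: [-2.308, -2.131, 0.001]
force: [-0.3, 0.3, 0.7]
grip_width: 0.06
grip_force: 0.0
```

carry_out([
  {"tx":0,"ty":0,"tz":-0.1,"ax":0,"ay":0,"az":0},
  {"tx":0,"ty":0,"tz":-0.3,"ax":0,"ay":0,"az":0},
  {"tx":0,"ty":0,"tz":-0.6,"ax":0,"ay":0,"az":0},
  {"tx":0,"ty":0,"tz":-0.9,"ax":0,"ay":0,"az":0},
  {"tx":0,"ty":0,"tz":-0.9,"ax":0,"ay":0,"az":0},
])

```text
time: 22.85
eef_pos: [0.437, 0.0341, 0.236]
tcp_rot: [2.304, 2.127, 0.01]
force: [-0.5, 0.6, -1.4]
grip_width: 0.0601
grip_force: 0.0
```

```bash
python3 - <<'E'
from h import *
print(get_obs()['eef_pos'],get_obs()['force']);save('scene','s5',5,(290,200,450,320))
E
```

```text
[0.43702726 0.034135   0.23597679] [-0.45914194  0.55290684 -1.43083164]
```

View pics/s5.png

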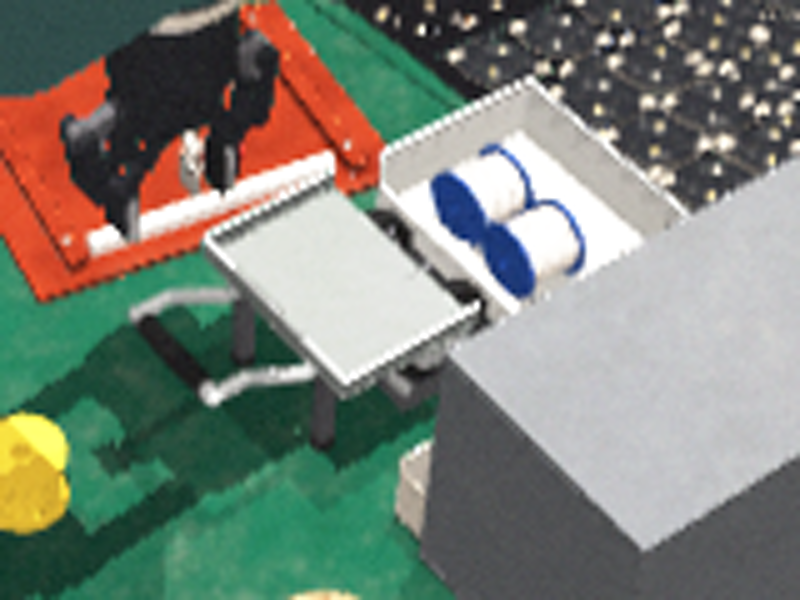

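The bed is back on its feet and empty. Both reels lie in the tray at crop (485,195) and (535,250), and the gripper is clear.

```bash
python3 -c "
from rig import *
print(hand_in())"
```

```text
the job is handed in; nothing more can be done
None
```

The job is handed in at about 23 s: two blue reels were tipped into the tray, the bed was lowered back onto its feet and released, and I never moved the third reel, the tape roll or the card box; no verdict was returned.

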